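Set out the serving-size display

ROBOT

A 6-joint arm with a two-finger parallel gripper is mounted at the origin on the work surface. World frame = base frame: x ahead of the robot, y to its left, z up, the work surface at z = 0. Lengths are in m, angles in rad, forces in N, time in s.
With the tool pointing down it reaches from about 0.375 to 0.975 m from the base axis. Payload 3.8 kg.
Tool frame: the origin (TCP) lies at the very end of the fingers, on their centre line; the grasp point (between the pads) lies 19 mm behind it; z points along the fingers, y is the direction in which the jaws open and shut (so a half turn about z gives the same grasp; the last joint's range is limited). The gripper opens to 85 mm and grips with 20 to 120 N. Pads are 22 mm wide; open, the fingers measure 114 mm over their backs; the gripper's body (76 mm by 85 mm) begins 54 mm behind the grasp point. The pads swing forward as they close: fully open they stand 13 mm farther back than shut.
Start: joints at [-1.204, 0.264, 1.604, -0, 1.274, -0.037], TCP at [0.265, -0.621, 0.204] pointing down, gripper open.
Joint ranges: [-2.63, 2.63], [-0.94, 2.18], [0.31, 2.57], [-1.31, 4.45], [0, 2.66], [-2.55, 2.55]. Speed limits (rad/s): [2.57, 2.57, 3.14, 3.14, 3.14, 3.14].

INTERFACE

Orientations are given as a rotation vector (axis times angle).
In Python, from workcell import bot, viewer gives the robot as it stands.
- The arm moves only by the tool jog_arm, never from a script. Its argument "motion" is a list of rows, each an object of numbers: "dx", "dy", "dz": the shift along the world's x, y, z in cm; "turn": the turn about the world's z in rad. A call has 1 to 12 rows; each row shifts and turns the commanded pose from where the row before left it; what a row does not reach is not made up. A row lasts 1/12 s, in which the tool goes at most 41.7 mm and 7.16 degrees, less where a joint would pass 70% of its speed; a pose out of reach is approached as far as the arm can. A call is refused whole if a number of a shift passes 4.17 or a number of a turn 0.125, either way. A call with a gripper value outside its range is refused whole. "fingers" is the finger opening in cm, from 0 to 8.54, set as the call begins (left out, the last holds). The fingers move at their own pace and stop on an object; "grip_force" is the grip in N (left out, the last holds). Time passes only in rows, so rows that do not move let the fingers close. It gives the time, the measured TCP pose, the force and the opening at its end, in the units of the state.
- bot.read_state(): the state, without advancing time (a new reading comes with each control period).
- viewer.read_camera(name): name is "scene" or "top"; returns (picture, depth): 420x560x3 uint8, red, green, blue; 420x560 float32, m along the optical axis (not along the pixel's ray), 0 where there is no reading.
- viewer.camera_info(name): a dict with "vertical_fov" (degrees; the focal length in pixels is half the picture's height over the tangent of half this angle, whatever the lens; pixels are square), "cx", "cy" (the principal point, pixels), "R" (3x3) and "t" (3): a world point X has camera coordinates R X + t. Camera axes: x right, y down, z forward; pixel columns grow to the right and rows downward; lengths in m; the calibration is good to about 2 mm. A picture is of the moment at which its call begins. camera_info takes no time and is no camera call.
- bot.finish_job(): hands the job in, once; it reports no verdict.
The state is a dict: "time": time; "q": joint angles; "joint_vel": joint speeds; "joint_torque": joint torques, N m; "tool_pos": TCP position; "tcp_rot": TCP orientation; "wrist_force": force on the tool from outside, world axes, zero at the start; "torque": the same for the moment, N m; "width": opening from 0.0 (shut) to 1.0 (fully open).
Only numpy, scipy, OpenCV 4.12 (cv2) and the standard library are available. Lean on these libraries where they do the work, as an engineer would, in place of code of your own. Each camera call takes 0.05 s, during which the arm holds its last target. There are 200 camera calls.

TASK

Set out the serving-size display: stand the four white cups upright on the four cork coasters of the dark board, one to a coaster and each centred on it, in order of size, with the largest on the coaster next to the price-card holder and the smallest at the far end by the plant. Leave the brass service bell standing where it is.

Things in the scene. Friction and masses are not known exactly. Their poses are not given: they have to be found in the camera images.
- cup_xl_center (a point): the largest of four loose, straight-sided, open-topped white plastic cups, outer diameter 64 mm, height 86 mm, wall 3 mm; starts standing upright on the table in the near row; this point is on its axis, half-way up (43 mm above its underside); z axis up along the cup; grip it by its sides in its upper half, so that the palm stays clear of the rim
- cup_l_center (a point): the second largest of four loose, straight-sided, open-topped white plastic cups, outer diameter 56 mm, height 72 mm, wall 3 mm; starts standing upright on the table in the near row; this point is on its axis, half-way up (36 mm above its underside); z axis up along the cup; grip it by its sides in its upper half, so that the palm stays clear of the rim
- cup_m_center (a point): the second smallest of four loose, straight-sided, open-topped white plastic cups, outer diameter 48 mm, height 58 mm, wall 3 mm; starts standing upright on the table in the near row; this point is on its axis, half-way up (29 mm above its underside); z axis up along the cup; grip it by its sides in its upper half, so that the palm stays clear of the rim
- cup_s_center (a point): the smallest of four loose, straight-sided, open-topped white plastic cups, outer diameter 40 mm, height 44 mm, wall 3 mm; starts standing upright on the table in the near row; this point is on its axis, half-way up (22 mm above its underside); z axis up along the cup; grip it by its sides in its upper half, so that the palm stays clear of the rim
- coaster_1_top (a point): round cork coaster, diameter 76 mm, 5 mm thick, fixed on the dark wooden display board (board 100 x 540 x 12 mm, fixed, lying left to right beyond the cups); this point is the centre of its top face, 17 mm above the table; number 1 of 4 in the row counted from the robot's left (+y); neighbours are about 95 mm apart
- coaster_2_top (a point): round cork coaster, diameter 76 mm, 5 mm thick, fixed on the dark wooden display board (board 100 x 540 x 12 mm, fixed, lying left to right beyond the cups); this point is the centre of its top face, 17 mm above the table; number 2 of 4 in the row counted from the robot's left (+y); neighbours are about 95 mm apart
- coaster_3_top (a point): round cork coaster, diameter 76 mm, 5 mm thick, fixed on the dark wooden display board (board 100 x 540 x 12 mm, fixed, lying left to right beyond the cups); this point is the centre of its top face, 17 mm above the table; number 3 of 4 in the row counted from the robot's left (+y); neighbours are about 95 mm apart
- coaster_4_top (a point): round cork coaster, diameter 76 mm, 5 mm thick, fixed on the dark wooden display board (board 100 x 540 x 12 mm, fixed, lying left to right beyond the cups); this point is the centre of its top face, 17 mm above the table; number 4 of 4 in the row counted from the robot's left (+y); neighbours are about 95 mm apart
- card_holder: price-card holder: light wooden block 50 x 40 mm, 22 mm high, with an upright blank white card 66 mm wide, its top 90 mm above its underside; fixed on the board at one end of the row, about 95 mm beyond the last coaster, sometimes the left end and sometimes the right (a small potted plant 55 mm high is fixed at the other end); origin at the centre of its underside, 12 mm above the table
- bell_center (a point): brass service bell on a black base, loose, diameter 72 mm, height 46 mm, standing in the near row among the cups; this point is on its axis, 23 mm above the table
Things that resemble listed ones, but are neither listed nor needed, are in the scene too. Leave any blue or purple look-alike of the part that bears cup_xl_center alone.

How it is judged:
By the outcome, as a careful person would: the job done as asked, in the order asked, and still so for the second after the job is handed in, with the robot touching nothing.
It also fails if it takes over 102 s, if anything falls off the work surface, if the arm or the gripper's body presses on something with over 40 N, if the wrist force passes 120 N, or if a joint passes its speed limit or range.

## Working session

There is one attempt and no reset: what is moved stays moved. The work goes in short steps, Python scripts to look and compute and a tool call to move; the robot and the scene stay as the last step left them, time stands still between calls to the robot, and variables do not carry over. Pictures are saved under pics/ and viewed, about 12 in all and at most 16, crops included, and the job is handed in when it is done.

Besides the shell and the picture viewer there is one more tool, called after "Call:" as name(argument=value, ...), one argument or row to a line, values as JSON. jog_arm: Moves the arm, as the interface text tells. Its arguments: {"type":"object","properties":{"motion":{"type":"array"},"fingers":{"type":"number"},"grip_force":{"type":"number"}},"required":["motion"]}

```bash
mkdir -p pics
python3 - <<'E'
from workcell import bot, viewer
import cv2,numpy as np
for n in ("top","scene"):
    p,d=viewer.read_camera(n); np.savez(f"{n}0.npz",p=p,d=d)
    cv2.imwrite(f"pics/{n}0.png",p[:,:,::-1]); print(n,viewer.camera_info(n))
print(bot.read_state())
E
```

```text
top {'vertical_fov': 56.68857969335169, 'cx': 284.1235472844755, 'cy': 209.44820165393284, 'R': array([[ 0.01015664, -0.99978792, -0.0179155 ],
       [-0.98231418, -0.00662601, -0.1871228 ],
       [ 0.1869644 ,  0.01949919, -0.98217315]]), 't': array([-0.04458045,  0.45654485,  0.77530553])}
scene {'vertical_fov': 45.46578191170278, 'cx': 287.9056880339585, 'cy': 206.9223501341666, 'R': array([[ 0.24188233,  0.97027761,  0.00736919],
       [ 0.84123289, -0.20591563, -0.49992598],
       [-0.48354955,  0.12712247, -0.86603678]]), 't': array([-0.06327663, -0.38213953,  1.37577773])}
{'time': 0.1, 'q': array([-1.20388720e+00,  2.64719110e-01,  1.60528508e+00,  2.63854655e-06,
        1.27371911e+00, -3.68985810e-02]), 'joint_vel': array([ 3.18093034e-05, -2.05542418e-03, -2.08061768e-03, -2.46822080e-04,
        4.69208797e-04, -1.11440213e-04]), 'joint_torque': array([ 5.81498680e-04, -5.16708112e+01, -3.68589091e+01, -5.48572507e-05,
        6.23200220e-03,  1.59818185e-06]), 'tool_pos': array([ 0.26495364, -0.62001029,  0.20233305]), 'tcp_rot': array([-3.07571690e+00, -6.29576129e-01,  5.45465157e-04]), 'wrist_force': array([ 0.59934906,  0.62236703, -0.12463482]), 'torque': array([0.01861051, 0.0046661 , 0.03294479]), 'width': 1.0002280357822448}
```

View pics/top0.png

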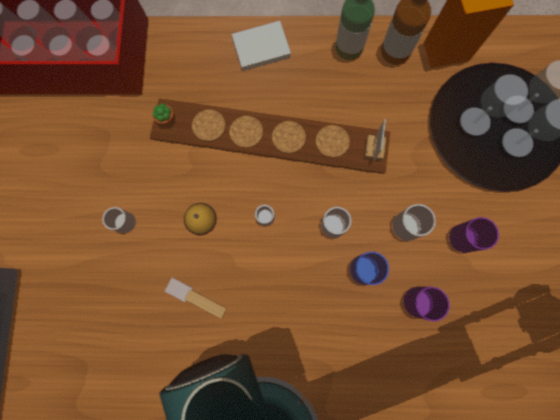

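View pics/scene0.png

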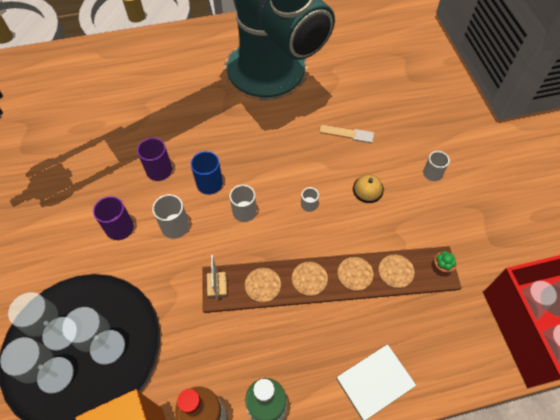

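Top view: the plant is at (162,114) and the card holder at (376,145), on the right (−y), so XL goes on coaster 4 and S on coaster 1. Candidate white cups are at (115,219), (264,214), (337,221) and (418,221). Look-alikes to leave are purple (481,233) and (430,303), blue (370,268), the clear cups on the black tray (about 515,115) and the cups in the red crate (about 60,45). The bell is at (200,218).

```bash
cat > h.py <<'E'
import numpy as np,cv2
from workcell import bot,viewer
def cam(n):
    i=viewer.camera_info(n); f=210/np.tan(np.radians(i['vertical_fov']/2)); return i,f
def cloud(n,d):
    i,f=cam(n); v,u=np.mgrid[0:420,0:560]
    P=np.stack([(u-i['cx'])/f*d,(v-i['cy'])/f*d,d],-1)
    return (P-i['t'])@i['R']
def plane(n,uv,z):
    i,f=cam(n); uv=np.atleast_2d(uv).astype(float)
    r=np.c_[(uv[:,0]-i['cx'])/f,(uv[:,1]-i['cy'])/f,np.ones(len(uv))]@i['R']
    c=-i['R'].T@i['t']; return c+r*((z-c[2])/r[:,2])[:,None]
def circ(xy):
    A=np.c_[2*xy,np.ones(len(xy))]; s=np.linalg.lstsq(A,(xy**2).sum(1),rcond=None)[0]
    return s[:2],np.sqrt(s[2]+s[:2]@s[:2])
E
python3 - <<'E'
from h import *
D={n:np.load(n+'0.npz') for n in('top','scene')}
cups={'top':[(115,219),(264,214),(337,221),(418,221),(200,218)],'scene':[(437,166),(310,199),(243,203),(171,216),(368,188)]}
for n in D:
    W=cloud(n,D[n]['d']); p=D[n]['p']
    for (u,v) in cups[n]:
        w=W[v-27:v+28,max(u-27,0):u+28].reshape(-1,3); 
        c=p[v-27:v+28,u-27:u+28].reshape(-1,3).astype(int)
        ok=(c.max(1)-c.min(1)<40) if (u,v)!=cups[n][4] else c.max(1)>-1
        w=w[ok&(w[:,2]>.015)&(w[:,2]<.12)]
        zt=np.percentile(w[:,2],97); r=w[w[:,2]>zt-.005][:,:2]
        (x,y),rad=cv2.minEnclosingCircle(r.astype(np.float32)); print(n,(u,v),'ztop',zt.round(4),'mec',round(x,4),round(y,4),round(rad,4),'fit',circ(r)[0].round(4),len(r))
    hsv=cv2.cvtColor(p,cv2.COLOR_RGB2HSV); 
    cs={'top':[(208,125),(246,131),(289,137),(333,141)],'scene':[(397,271),(356,273),(310,278),(262,285)]}[n]
    for (u,v) in cs:
        m=(p[:,:,0]>125).astype(np.uint8); b=np.zeros_like(m); b[v-22:v+23,u-22:u+23]=1
        m=cv2.morphologyEx(m*b,cv2.MORPH_CLOSE,np.ones((3,3)));_,_,st,ce=cv2.connectedComponentsWithStats(m)
        k=1+st[1:,4].argmax(); 
        cnt=max(cv2.findContours((m),0,2)[0],key=len); g=plane(n,cnt[:,0],.017)[:,:2]
        (x,y),rad=cv2.minEnclosingCircle(g.astype(np.float32)); print(n,'coaster',st[k],plane(n,ce[k],.017).round(4)[0],round(x,4),round(y,4),round(rad,4), W[v,u,2].round(4))
p=D['top']['p'][180:280,80:480,::-1]; cv2.imwrite('pics/crop.png',cv2.resize(p,(800,200)))
E
```

```text
top (115, 219) ztop 0.0587 mec 0.4335 0.311 0.0244 fit [0.4335 0.3111] 116
top (264, 214) ztop 0.0459 mec 0.4473 0.0006 0.0199 fit [4.472e-01 4.000e-04] 74
top (337, 221) ztop 0.0738 mec 0.4302 -0.1477 0.0278 fit [ 0.4303 -0.148 ] 122
top (418, 221) ztop 0.0872 mec 0.4304 -0.3067 0.0321 fit [ 0.4301 -0.3065] 163
top (200, 218) ztop 0.0432 mec 0.4412 0.1433 0.0118 fit [0.4424 0.1436] 25
top coaster [192 109  33  31 797] [0.6569 0.1346 0.017 ] 0.6574 0.1348 0.0376 0.0139
top coaster [229 116  34  31 810] [0.6415 0.0486 0.017 ] 0.6416 0.0489 0.038 0.0151
top coaster [272 121  34  32 821] [ 0.6293 -0.0479  0.017 ] 0.6295 -0.048 0.0378 0.015
top coaster [ 311  119   45   38 1039] [ 0.6287 -0.1492  0.017 ] 0.6411 -0.1487 0.0581 0.0176
scene (437, 166) ztop 0.0602 mec 0.435 0.3126 0.0239 fit [0.4348 0.313 ] 75
scene (310, 199) ztop 0.0466 mec 0.4489 0.0028 0.0197 fit [0.4488 0.0027] 47
scene (243, 203) ztop 0.0739 mec 0.4325 -0.1464 0.028 fit [ 0.4318 -0.1462] 95
scene (171, 216) ztop 0.087 mec 0.4313 -0.3048 0.0319 fit [ 0.4313 -0.305 ] 113
scene (368, 188) ztop 0.0441 mec 0.4459 0.1444 0.012 fit [0.4461 0.1452] 27
scene coaster [ 375  249   45   45 1358] [0.6589 0.1365 0.017 ] 0.6585 0.14 0.0724 0.0194
scene coaster [ 334  251   45   45 1435] [0.641  0.0522 0.017 ] 0.642 0.0542 0.0707 0.0187
scene coaster [ 288  256   45   45 1414] [ 0.6311 -0.0461  0.017 ] 0.6297 -0.043 0.0684 0.0168
scene coaster [ 240  267   45   40 1278] [ 0.6252 -0.1463  0.017 ] 0.6353 -0.1477 0.0548 0.0182
```

View pics/crop.png

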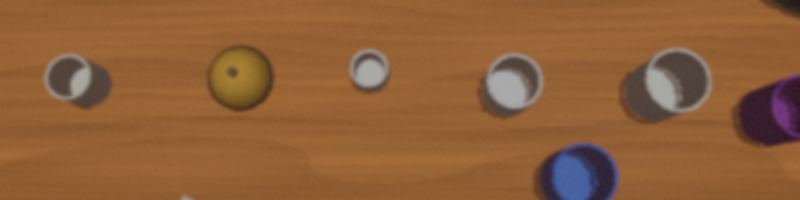

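The crop confirms four white cups with heights and diameters matching M, S, L and XL from left to right, plus the bell. I'll refine the coasters (mask leakage on number 4 and in the scene view), and start moving towards XL.

Run:
```python
from h import *
for n in('top','scene'):
    p=np.load(n+'0.npz')['p']; 
    cs={'top':[(208,125),(246,131),(289,137),(333,141)],'scene':[(397,271),(356,273),(310,278),(262,285)]}[n]
    for (u,v) in cs:
        b=np.zeros((420,560),np.uint8); cv2.circle(b,(u,v),23,1,-1)
        t,_=cv2.threshold(p[:,:,0][b>0].reshape(-1,1),0,255,cv2.THRESH_OTSU)
        m=((p[:,:,0]>t)&(b>0)).astype(np.uint8)
        m=cv2.morphologyEx(cv2.morphologyEx(m,2+1,np.ones((3,3))),2,cv2.getStructuringElement(2,(13,13)))
        cnt=max(cv2.findContours(m,0,1)[0],key=len); g=plane(n,cnt[:,0],.017)[:,:2]
        c,r=circ(g); e=np.hypot(*(g-c).T); print(n,t,c.round(4),r.round(4),e.std().round(4))
```

```text
top 124.0 [0.6573 0.1346] 0.0362 0.0008
top 125.0 [0.6419 0.0488] 0.0362 0.0008
top 125.0 [ 0.6295 -0.0478] 0.0362 0.0008
top 125.0 [ 0.6208 -0.1462] 0.0365 0.0012
scene 169.0 [0.6572 0.1374] 0.0361 0.0007
scene 169.0 [0.6418 0.0511] 0.0363 0.0006
scene 168.0 [ 0.6296 -0.0458] 0.0365 0.0007
scene 166.0 [ 0.6197 -0.1441] 0.0364 0.0006
```

Call:
jog_arm(
  motion=[
    {"dx": 1.5,"dy": 3,"turn": 0.117},
    {"dx": 1.5,"dy": 3,"turn": 0.117},
    {"dx": 1.5,"dy": 3,"turn": 0.117},
    {"dx": 1.5,"dy": 3,"turn": 0.117},
    {"dx": 1.5,"dy": 3,"turn": 0.117},
    {"dx": 1.5,"dy": 3,"turn": 0.117},
    {"dx": 1.5,"dy": 3,"turn": 0.117},
    {"dx": 1.5,"dy": 3,"turn": 0.117},
    {"dx": 1.5,"dy": 3,"turn": 0.117},
    {"dx": 1.5,"dy": 3,"turn": 0.117},
    {"dx": 1.65,"dy": 1.5},
    {},
  ],
  fingers=8.54,
  grip_force=25,
)

```text
validation failed for argument at $.mo...
```

Call:
jog_arm(
  motion=[
    {"dx": 1.5,"dy": 3,"dz": 0,"turn": 0.117},
    {"dx": 1.5,"dy": 3,"dz": 0,"turn": 0.117},
    {"dx": 1.5,"dy": 3,"dz": 0,"turn": 0.117},
    {"dx": 1.5,"dy": 3,"dz": 0,"turn": 0.117},
    {"dx": 1.5,"dy": 3,"dz": 0,"turn": 0.117},
    {"dx": 1.5,"dy": 3,"dz": 0,"turn": 0.117},
    {"dx": 1.5,"dy": 3,"dz": 0,"turn": 0.117},
    {"dx": 1.5,"dy": 3,"dz": 0,"turn": 0.117},
    {"dx": 1.5,"dy": 3,"dz": 0,"turn": 0.117},
    {"dx": 1.5,"dy": 3,"dz": 0,"turn": 0.117},
    {"dx": 1.6,"dy": 1.5,"dz": 0,"turn": 0},
    {"dx": 0,"dy": 0,"dz": 0,"turn": 0},
  ],
  fingers=8.54,
  grip_force=25,
)

```text
time: 1.1
tool_pos: [0.4331, -0.3024, 0.2033]
tcp_rot: [-2.213, -2.229, -0.003]
wrist_force: [-0.7, 0.2, -0.2]
width: 1.001
```

Run:
```python
from h import *
p,d=viewer.read_camera('top')
s=bot.read_state();print(s['tool_pos'],s['joint_vel'].round(3))
p,d=viewer.read_camera('scene')
cv2.imwrite('pics/s1.png',p[:,:,::-1])
s=bot.read_state();print(s['tool_pos'],s['tcp_rot'])
```

```text
[ 0.43199119 -0.30401524  0.2032696 ] [-0.045  0.006 -0.007 -0.022  0.002 -0.012]
[ 0.43129762 -0.30506689  0.2032554 ] [-2.21554986e+00 -2.22661643e+00  9.54394375e-04]
```

View pics/s1.png

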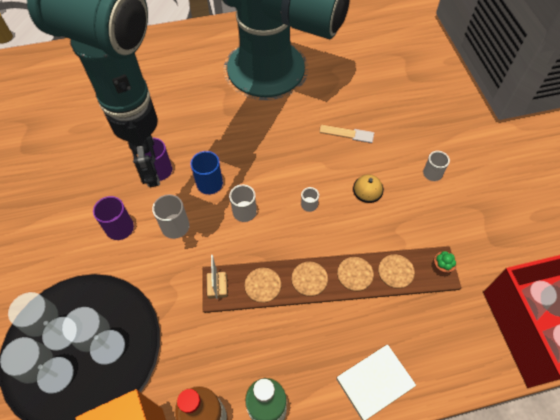

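The gripper hangs over XL at (172,215) with its jaws along x. Next: descend, grip and lift.

Call:
jog_arm(
  motion=[
    {"dx": 0,"dy": 0,"dz": -3},
    {"dx": 0,"dy": 0,"dz": -3},
    {"dx": 0,"dy": 0,"dz": -3},
    {"dx": 0,"dy": 0,"dz": -2.5},
    {"dx": 0,"dy": 0,"dz": -2.5},
    {"dx": 0,"dy": 0,"dz": -1.4},
    {"dx": 0,"dy": 0,"dz": -1},
    {"dx": 0,"dy": 0,"dz": 0},
    {"dx": 0,"dy": 0,"dz": 0},
    {"dx": 0,"dy": 0,"dz": 0},
  ],
)

```text
validation failed for argument at $.mo...
```

Call:
jog_arm(
  motion=[
    {"dx": 0,"dy": 0,"dz": 0},
    {"dx": 0,"dy": 0,"dz": 0},
    {"dx": 0,"dy": 0,"dz": 0},
    {"dx": 0,"dy": 0,"dz": 0},
    {"dx": 0,"dy": 0,"dz": 0},
    {"dx": 0,"dy": 0,"dz": 0},
    {"dx": 0,"dy": 0,"dz": 0},
    {"dx": 0,"dy": 0,"dz": 0},
  ],
  fingers=4.0,
  grip_force=25,
)

```text
validation failed for argument at $.mo...
```

Call:
jog_arm(
  motion=[
    {"dx": 0,"dy": 0,"dz": -3,"turn": 0},
    {"dx": 0,"dy": 0,"dz": -3,"turn": 0},
    {"dx": 0,"dy": 0,"dz": -3,"turn": 0},
    {"dx": 0,"dy": 0,"dz": -2.5,"turn": 0},
    {"dx": 0,"dy": 0,"dz": -2.5,"turn": 0},
    {"dx": 0,"dy": 0,"dz": -1.4,"turn": 0},
    {"dx": 0,"dy": 0,"dz": -1,"turn": 0},
    {"dx": 0,"dy": 0,"dz": 0,"turn": 0},
    {"dx": 0,"dy": 0,"dz": 0,"turn": 0},
    {"dx": 0,"dy": 0,"dz": 0,"turn": 0},
  ],
)

```text
time: 2.03
tool_pos: [0.4319, -0.3069, 0.0408]
tcp_rot: [2.217, 2.223, 0.0]
wrist_force: [-0.2, 0.3, -0.1]
width: 0.996
```

Call:
jog_arm(
  motion=[
    {"dx": 0,"dy": 0,"dz": 0,"turn": 0},
    {"dx": 0,"dy": 0,"dz": 0,"turn": 0},
    {"dx": 0,"dy": 0,"dz": 0,"turn": 0},
    {"dx": 0,"dy": 0,"dz": 0,"turn": 0},
    {"dx": 0,"dy": 0,"dz": 0,"turn": 0},
    {"dx": 0,"dy": 0,"dz": 0,"turn": 0},
    {"dx": 0,"dy": 0,"dz": 0,"turn": 0},
    {"dx": 0,"dy": 0,"dz": 0,"turn": 0},
  ],
  fingers=4.0,
  grip_force=25,
)

```text
time: 2.7
tool_pos: [0.432, -0.3066, 0.0413]
tcp_rot: [2.216, 2.223, -0.0]
wrist_force: [-2.0, -0.2, 5.4]
width: 0.725
```

Call:
jog_arm(
  motion=[
    {"dx": 0,"dy": 0,"dz": 1,"turn": 0},
    {"dx": 0,"dy": 0,"dz": 2,"turn": 0},
    {"dx": 0,"dy": 0,"dz": 3,"turn": 0},
    {"dx": 0,"dy": 0,"dz": 3,"turn": 0},
    {"dx": 0,"dy": 0,"dz": 2,"turn": 0},
    {"dx": 0,"dy": 0,"dz": 1,"turn": 0},
    {"dx": 0,"dy": 0,"dz": 0,"turn": 0},
    {"dx": 0,"dy": 0,"dz": 0,"turn": 0},
  ],
)

```text
time: 3.37
tool_pos: [0.4312, -0.3056, 0.1596]
tcp_rot: [2.218, 2.224, 0.0]
wrist_force: [-0.2, -0.2, -0.4]
width: 0.727
```

Run:
```python
from h import *
p,d=viewer.read_camera('scene')
cv2.imwrite('pics/s2.png',cv2.resize(p[60:340,60:360,::-1],None,fx=2,fy=2))
s=bot.read_state();print(s['tool_pos'],s['wrist_force'],s['width'])
```

```text
[ 0.43046396 -0.30502568  0.15833424] [-0.15424139 -0.20089444 -0.79795051] 0.721026077412334
```

View pics/s2.png

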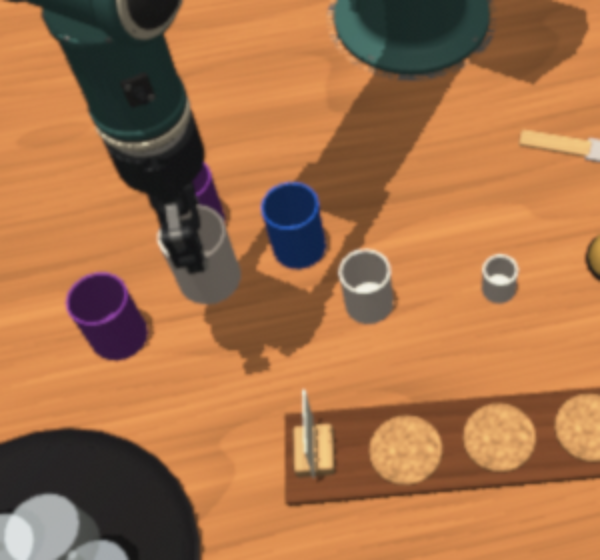

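XL is held and lifted, with the other cups undisturbed. Carry it to coaster 4.

Call:
jog_arm(
  motion=[
    {"dx": 1,"dy": 0.8,"dz": 0,"turn": 0},
    {"dx": 1.9,"dy": 1.6,"dz": 0,"turn": 0},
    {"dx": 2.2,"dy": 1.9,"dz": 0,"turn": 0},
    {"dx": 2.2,"dy": 1.9,"dz": 0,"turn": 0},
    {"dx": 2.2,"dy": 1.9,"dz": 0,"turn": 0},
    {"dx": 2.2,"dy": 1.9,"dz": 0,"turn": 0},
    {"dx": 2.2,"dy": 1.9,"dz": 0,"turn": 0},
    {"dx": 2.2,"dy": 1.9,"dz": 0,"turn": 0},
    {"dx": 1.7,"dy": 1.5,"dz": 0,"turn": 0},
    {"dx": 1.3,"dy": 0.8,"dz": 0,"turn": 0},
    {"dx": 0,"dy": 0,"dz": 0,"turn": 0},
    {"dx": 0,"dy": 0,"dz": 0,"turn": 0},
  ],
)

```text
time: 4.42
tool_pos: [0.6218, -0.1439, 0.1578]
tcp_rot: [-2.215, -2.225, 0.003]
wrist_force: [0.4, 0.1, -1.7]
width: 0.729
```

Call:
jog_arm(
  motion=[
    {"dx": 0,"dy": 0,"dz": -1,"turn": 0},
    {"dx": 0,"dy": 0,"dz": -2,"turn": 0},
    {"dx": 0,"dy": 0,"dz": -2,"turn": 0},
    {"dx": 0,"dy": 0,"dz": -2,"turn": 0},
    {"dx": 0,"dy": 0,"dz": -1.5,"turn": 0},
    {"dx": 0,"dy": 0,"dz": -0.8,"turn": 0},
    {"dx": 0,"dy": 0,"dz": -0.5,"turn": 0},
    {"dx": 0,"dy": 0,"dz": -0.3,"turn": 0},
    {"dx": 0,"dy": 0,"dz": -0.1,"turn": 0},
    {"dx": 0,"dy": 0,"dz": 0,"turn": 0},
    {"dx": 0,"dy": 0,"dz": 0,"turn": 0},
    {"dx": 0,"dy": 0,"dz": 0,"turn": 0},
  ],
)

```text
time: 5.42
tool_pos: [0.6231, -0.1451, 0.0584]
tcp_rot: [2.217, 2.223, 0.002]
wrist_force: [-0.1, -0.4, 1.4]
width: 0.72
```

Call:
jog_arm(
  motion=[
    {"dx": 0,"dy": 0,"dz": 0,"turn": 0},
    {"dx": 0,"dy": 0,"dz": 0,"turn": 0},
    {"dx": 0,"dy": 0,"dz": 0,"turn": 0},
    {"dx": 0,"dy": 0,"dz": 0,"turn": 0},
    {"dx": 0,"dy": 0,"dz": 0,"turn": 0},
    {"dx": 0,"dy": 0,"dz": 0,"turn": 0},
    {"dx": 0,"dy": 0,"dz": 0,"turn": 0},
  ],
  fingers=8.54,
)

```text
time: 6.0
tool_pos: [0.6222, -0.1447, 0.0575]
tcp_rot: [-2.218, -2.225, 0.0]
wrist_force: [0.1, -0.3, -0.2]
width: 0.997
```

Call:
jog_arm(
  motion=[
    {"dx": 0,"dy": 0,"dz": 1,"turn": 0},
    {"dx": 0,"dy": 0,"dz": 2,"turn": 0},
    {"dx": 0,"dy": 0,"dz": 3,"turn": 0},
    {"dx": 0,"dy": 0,"dz": 3,"turn": 0},
    {"dx": 0,"dy": 0,"dz": 3.2,"turn": 0},
    {"dx": -4,"dy": 0,"dz": 0,"turn": 0},
    {"dx": -4,"dy": 0,"dz": 0,"turn": 0},
    {"dx": -4,"dy": 0,"dz": 0,"turn": 0},
    {"dx": -4,"dy": 0,"dz": 0,"turn": 0},
    {"dx": -2.9,"dy": -0.2,"dz": 0,"turn": 0},
    {"dx": 0,"dy": 0,"dz": 0,"turn": 0},
    {"dx": 0,"dy": 0,"dz": 0,"turn": 0},
  ],
)

```text
time: 7.0
tool_pos: [0.4324, -0.1468, 0.1805]
tcp_rot: [2.218, 2.222, 0.001]
wrist_force: [0.7, 0.0, 0.5]
width: 1.002
```

```bash
cat >> h.py <<'E'
def rim(n,xy,zt):
    p,d=viewer.read_camera(n); W=cloud(n,d).reshape(-1,3); c=p.reshape(-1,3).astype(int)
    k=(np.hypot(*(W[:,:2]-xy).T)<.05)&(abs(W[:,2]-zt)<.004)&(c.max(1)-c.min(1)<40)
    r=W[k][:,:2].astype(np.float32); (x,y),R=cv2.minEnclosingCircle(r); print(n,'rim',round(x,4),round(y,4),round(R,4),len(r)); return p
E
python3 - <<'E'
from h import *
p=rim('top',(.62,-.145),.103); cv2.imwrite('pics/t3.png',p[:,:,::-1])
q=rim('scene',(.62,-.145),.103)
s=bot.read_state();print(s['tool_pos'])
E
```

```text
top rim 0.629 -0.1756 0.0027 3
scene rim 0.622 -0.1433 0.0318 162
[ 0.43439    -0.14703197  0.18073012]
```

View pics/t3.png

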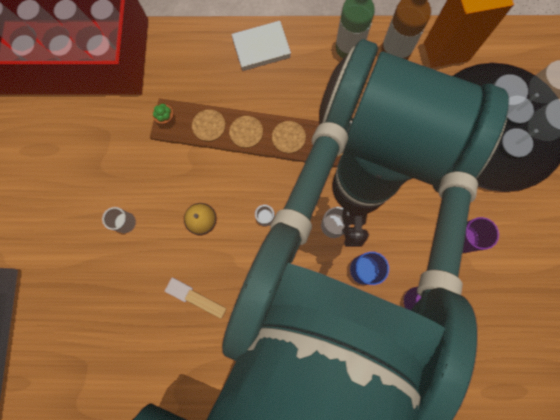

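XL stands on coaster 4 (scene rim is about 2 mm in +x off the coaster centre, which is fine; later cups get −2 mm). The gripper is now over L. Descend and grip.

Call:
jog_arm(
  motion=[
    {"dx": 0,"dy": 0,"dz": -3,"turn": 0},
    {"dx": 0,"dy": 0,"dz": -3,"turn": 0},
    {"dx": 0,"dy": 0,"dz": -3,"turn": 0},
    {"dx": 0,"dy": 0,"dz": -2.5,"turn": 0},
    {"dx": 0,"dy": 0,"dz": -2,"turn": 0},
    {"dx": 0,"dy": 0,"dz": -1,"turn": 0},
    {"dx": 0,"dy": 0,"dz": -0.5,"turn": 0},
    {"dx": 0,"dy": 0,"dz": 0,"turn": 0},
    {"dx": 0,"dy": 0,"dz": 0,"turn": 0},
    {"dx": 0,"dy": 0,"dz": 0,"turn": 0},
  ],
)

```text
time: 7.93
tool_pos: [0.4349, -0.1473, 0.0311]
tcp_rot: [2.216, 2.223, 0.002]
wrist_force: [-0.1, 0.6, 0.4]
width: 1.004
```

Call:
jog_arm(
  motion=[
    {"dx": 0,"dy": 0,"dz": 0,"turn": 0},
    {"dx": 0,"dy": 0,"dz": 0,"turn": 0},
    {"dx": 0,"dy": 0,"dz": 0,"turn": 0},
    {"dx": 0,"dy": 0,"dz": 0,"turn": 0},
    {"dx": 0,"dy": 0,"dz": 0,"turn": 0},
    {"dx": 0,"dy": 0,"dz": 0,"turn": 0},
    {"dx": 0,"dy": 0,"dz": 0,"turn": 0},
    {"dx": 0,"dy": 0,"dz": 0,"turn": 0},
    {"dx": 0,"dy": 0,"dz": 0,"turn": 0},
    {"dx": 0,"dy": 0,"dz": 0,"turn": 0},
  ],
  fingers=4.0,
  grip_force=25,
)

```text
time: 8.77
tool_pos: [0.4339, -0.1472, 0.0309]
tcp_rot: [2.217, 2.224, 0.001]
wrist_force: [-2.1, 0.7, 5.7]
width: 0.639
```

Call:
jog_arm(
  motion=[
    {"dx": 0,"dy": 0,"dz": 1,"turn": 0},
    {"dx": 0,"dy": 0,"dz": 2,"turn": 0},
    {"dx": 0,"dy": 0,"dz": 3,"turn": 0},
    {"dx": 0,"dy": 0,"dz": 3,"turn": 0},
    {"dx": 0,"dy": 0,"dz": 2,"turn": 0},
    {"dx": 0,"dy": 0,"dz": 1,"turn": 0},
    {"dx": 0,"dy": 0,"dz": 0,"turn": 0},
    {"dx": 0,"dy": 0,"dz": 0,"turn": 0},
  ],
)

```text
time: 9.43
tool_pos: [0.4332, -0.1467, 0.1497]
tcp_rot: [2.218, 2.224, 0.0]
wrist_force: [-0.8, -0.7, -0.5]
width: 0.643
```

Call:
jog_arm(
  motion=[
    {"dx": 1,"dy": 0.5,"dz": 0,"turn": 0},
    {"dx": 2,"dy": 1,"dz": 0,"turn": 0},
    {"dx": 2.3,"dy": 1.2,"dz": 0,"turn": 0},
    {"dx": 2.3,"dy": 1.2,"dz": 0,"turn": 0},
    {"dx": 2.3,"dy": 1.2,"dz": 0,"turn": 0},
    {"dx": 2.3,"dy": 1.2,"dz": 0,"turn": 0},
    {"dx": 2.3,"dy": 1.2,"dz": 0,"turn": 0},
    {"dx": 2.3,"dy": 1.2,"dz": 0,"turn": 0},
    {"dx": 1.8,"dy": 0.9,"dz": 0,"turn": 0},
    {"dx": 1,"dy": 0.4,"dz": 0,"turn": 0},
    {"dx": 0,"dy": 0,"dz": 0,"turn": 0},
    {"dx": 0,"dy": 0,"dz": 0,"turn": 0},
  ],
)

```text
time: 10.43
tool_pos: [0.6281, -0.0464, 0.1475]
tcp_rot: [-2.215, -2.224, 0.004]
wrist_force: [0.3, 0.3, -1.1]
width: 0.643
```

Call:
jog_arm(
  motion=[
    {"dx": 0,"dy": 0,"dz": -1,"turn": 0},
    {"dx": 0,"dy": 0,"dz": -2,"turn": 0},
    {"dx": 0,"dy": 0,"dz": -2,"turn": 0},
    {"dx": 0,"dy": 0,"dz": -2,"turn": 0},
    {"dx": 0,"dy": 0,"dz": -1.5,"turn": 0},
    {"dx": 0,"dy": 0,"dz": -0.8,"turn": 0},
    {"dx": 0,"dy": 0,"dz": -0.5,"turn": 0},
    {"dx": 0,"dy": 0,"dz": -0.3,"turn": 0},
    {"dx": 0,"dy": 0,"dz": -0.1,"turn": 0},
    {"dx": 0,"dy": 0,"dz": 0,"turn": 0},
    {"dx": 0,"dy": 0,"dz": 0,"turn": 0},
    {"dx": 0,"dy": 0,"dz": 0,"turn": 0},
  ],
)

```text
time: 11.43
tool_pos: [0.6301, -0.0468, 0.0485]
tcp_rot: [2.217, 2.224, 0.002]
wrist_force: [-0.2, -0.4, -0.4]
width: 0.642
```

Call:
jog_arm(
  motion=[
    {"dx": 0,"dy": 0,"dz": 0,"turn": 0},
    {"dx": 0,"dy": 0,"dz": 0,"turn": 0},
    {"dx": 0,"dy": 0,"dz": 0,"turn": 0},
    {"dx": 0,"dy": 0,"dz": 0,"turn": 0},
    {"dx": 0,"dy": 0,"dz": 0,"turn": 0},
    {"dx": 0,"dy": 0,"dz": 0,"turn": 0},
    {"dx": 0,"dy": 0,"dz": 0,"turn": 0},
  ],
  fingers=8.54,
)

```text
time: 12.02
tool_pos: [0.6292, -0.0467, 0.0476]
tcp_rot: [2.218, 2.225, 0.0]
wrist_force: [0.4, -0.1, -0.1]
width: 1.0
```

Call:
jog_arm(
  motion=[
    {"dx": 0,"dy": 0,"dz": 1,"turn": 0},
    {"dx": 0,"dy": 0,"dz": 2,"turn": 0},
    {"dx": 0,"dy": 0,"dz": 3,"turn": 0},
    {"dx": 0,"dy": 0,"dz": 3,"turn": 0},
    {"dx": 0,"dy": 0,"dz": 2.2,"turn": 0},
    {"dx": -1.5,"dy": 3,"dz": 0,"turn": 0},
    {"dx": -1.5,"dy": 3,"dz": 0,"turn": 0},
    {"dx": -1.5,"dy": 3,"dz": 0,"turn": 0},
    {"dx": -1.5,"dy": 3,"dz": 0,"turn": 0},
    {"dx": -1.5,"dy": 3,"dz": 0,"turn": 0},
    {"dx": -1.5,"dy": 3,"dz": 0,"turn": 0},
    {"dx": -1.5,"dy": 3,"dz": 0,"turn": 0},
  ],
)

```text
time: 13.02
tool_pos: [0.5235, 0.1645, 0.1606]
tcp_rot: [2.218, 2.224, 0.002]
wrist_force: [0.3, 0.9, -0.0]
width: 0.998
```

Call:
jog_arm(
  motion=[
    {"dx": -1.5,"dy": 3,"dz": 0,"turn": 0},
    {"dx": -1.5,"dy": 3,"dz": 0,"turn": 0},
    {"dx": -1.5,"dy": 3,"dz": 0,"turn": 0},
    {"dx": -1.5,"dy": 3,"dz": 0,"turn": 0},
    {"dx": -1.5,"dy": 1.9,"dz": 0,"turn": 0},
    {"dx": -1.5,"dy": 1,"dz": 0,"turn": 0},
    {"dx": 0,"dy": 0,"dz": 0,"turn": 0},
    {"dx": 0,"dy": 0,"dz": 0,"turn": 0},
    {"dx": 0,"dy": 0,"dz": 0,"turn": 0},
    {"dx": 0,"dy": 0,"dz": 0,"turn": 0},
  ],
)

```text
time: 13.85
tool_pos: [0.435, 0.3117, 0.16]
tcp_rot: [2.219, 2.223, 0.001]
wrist_force: [-0.2, 0.0, 0.6]
width: 1.001
```

Run:
```python
from h import *
p=rim('scene',(.6295,-.046),.089)
cv2.imwrite('pics/s4.png',p[:,:,::-1])
s=bot.read_state();print(s['tool_pos'])
```

```text
scene rim 0.6273 -0.0466 0.0277 131
[0.43504232 0.31160188 0.15985576]
```

View pics/s4.png

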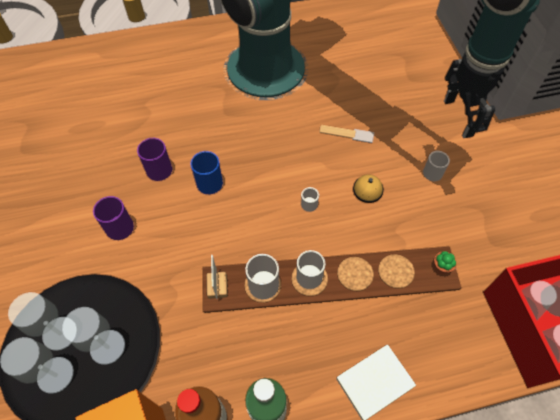

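XL at (263,277) and L at (310,270) are upright on coasters 4 and 3. The gripper is above M at (437,166).

Call:
jog_arm(
  motion=[
    {"dx": 0,"dy": 0,"dz": -3,"turn": 0},
    {"dx": 0,"dy": 0,"dz": -3,"turn": 0},
    {"dx": 0,"dy": 0,"dz": -3,"turn": 0},
    {"dx": 0,"dy": 0,"dz": -2,"turn": 0},
    {"dx": 0,"dy": 0,"dz": -1.5,"turn": 0},
    {"dx": 0,"dy": 0,"dz": -0.9,"turn": 0},
    {"dx": 0,"dy": 0,"dz": -0.5,"turn": 0},
    {"dx": 0,"dy": 0,"dz": 0,"turn": 0},
    {"dx": 0,"dy": 0,"dz": 0,"turn": 0},
    {"dx": 0,"dy": 0,"dz": 0,"turn": 0},
  ],
)

```text
time: 14.73
tool_pos: [0.4355, 0.3129, 0.0219]
tcp_rot: [2.218, 2.224, 0.004]
wrist_force: [-0.7, 0.6, -0.5]
width: 0.998
```

Call:
jog_arm(
  motion=[
    {"dx": 0,"dy": 0,"dz": 0,"turn": 0},
    {"dx": 0,"dy": 0,"dz": 0,"turn": 0},
    {"dx": 0,"dy": 0,"dz": 0,"turn": 0},
    {"dx": 0,"dy": 0,"dz": 0,"turn": 0},
    {"dx": 0,"dy": 0,"dz": 0,"turn": 0},
    {"dx": 0,"dy": 0,"dz": 0,"turn": 0},
    {"dx": 0,"dy": 0,"dz": 0,"turn": 0},
    {"dx": 0,"dy": 0,"dz": 0,"turn": 0},
    {"dx": 0,"dy": 0,"dz": 0,"turn": 0},
    {"dx": 0,"dy": 0,"dz": 0,"turn": 0},
  ],
  fingers=2.5,
  grip_force=25,
)

```text
time: 15.57
tool_pos: [0.4346, 0.3127, 0.0215]
tcp_rot: [2.218, 2.225, 0.002]
wrist_force: [-2.1, 0.1, 4.6]
width: 0.539
```

Call:
jog_arm(
  motion=[
    {"dx": 0,"dy": 0,"dz": 1,"turn": 0},
    {"dx": 0,"dy": 0,"dz": 2,"turn": 0},
    {"dx": 0,"dy": 0,"dz": 3,"turn": 0},
    {"dx": 0,"dy": 0,"dz": 3,"turn": 0},
    {"dx": 0,"dy": 0,"dz": 2,"turn": 0},
    {"dx": 0,"dy": 0,"dz": 1,"turn": 0},
    {"dx": 0,"dy": 0,"dz": 0,"turn": 0},
    {"dx": 0,"dy": 0,"dz": 0,"turn": 0},
  ],
)

```text
time: 16.23
tool_pos: [0.4341, 0.3122, 0.1405]
tcp_rot: [2.218, 2.225, 0.0]
wrist_force: [0.6, -0.6, -1.6]
width: 0.538
```

Call:
jog_arm(
  motion=[
    {"dx": 1,"dy": -1.2,"dz": 0,"turn": 0},
    {"dx": 2,"dy": -2.5,"dz": 0,"turn": 0},
    {"dx": 2,"dy": -2.5,"dz": 0,"turn": 0},
    {"dx": 2,"dy": -2.5,"dz": 0,"turn": 0},
    {"dx": 2,"dy": -2.5,"dz": 0,"turn": 0},
    {"dx": 2,"dy": -2.5,"dz": 0,"turn": 0},
    {"dx": 2,"dy": -2.5,"dz": 0,"turn": 0},
    {"dx": 2,"dy": -2.5,"dz": 0,"turn": 0},
    {"dx": 2,"dy": -2.5,"dz": 0,"turn": 0},
    {"dx": 2,"dy": -2.5,"dz": 0,"turn": 0},
    {"dx": 1,"dy": -1.5,"dz": 0,"turn": 0},
    {"dx": 0.9,"dy": -1,"dz": 0,"turn": 0},
  ],
)

```text
time: 17.23
tool_pos: [0.6424, 0.0483, 0.1377]
tcp_rot: [-2.218, -2.221, 0.005]
wrist_force: [-0.2, 0.8, -0.7]
width: 0.535
```

Call:
jog_arm(
  motion=[
    {"dx": 0,"dy": 0,"dz": 0,"turn": 0},
    {"dx": 0,"dy": 0,"dz": -1,"turn": 0},
    {"dx": 0,"dy": 0,"dz": -2,"turn": 0},
    {"dx": 0,"dy": 0,"dz": -2,"turn": 0},
    {"dx": 0,"dy": 0,"dz": -2,"turn": 0},
    {"dx": 0,"dy": 0,"dz": -1.5,"turn": 0},
    {"dx": 0,"dy": 0,"dz": -0.8,"turn": 0},
    {"dx": 0,"dy": 0,"dz": -0.5,"turn": 0},
    {"dx": 0,"dy": 0,"dz": -0.3,"turn": 0},
    {"dx": 0,"dy": 0,"dz": -0.1,"turn": 0},
    {"dx": 0,"dy": 0,"dz": 0,"turn": 0},
    {"dx": 0,"dy": 0,"dz": 0,"turn": 0},
  ],
)

```text
time: 18.23
tool_pos: [0.6442, 0.0505, 0.0397]
tcp_rot: [2.217, 2.224, 0.003]
wrist_force: [0.5, 0.6, -1.5]
width: 0.539
```

Call:
jog_arm(
  motion=[
    {"dx": 0,"dy": 0,"dz": 0,"turn": 0},
    {"dx": 0,"dy": 0,"dz": 0,"turn": 0},
    {"dx": 0,"dy": 0,"dz": 0,"turn": 0},
    {"dx": 0,"dy": 0,"dz": 0,"turn": 0},
    {"dx": 0,"dy": 0,"dz": 0,"turn": 0},
    {"dx": 0,"dy": 0,"dz": 0,"turn": 0},
    {"dx": 0,"dy": 0,"dz": 0,"turn": 0},
  ],
  fingers=8.54,
)

```text
time: 18.82
tool_pos: [0.6432, 0.0503, 0.0386]
tcp_rot: [-2.218, -2.225, -0.0]
wrist_force: [-1.1, -0.1, 0.5]
width: 0.999
```

Call:
jog_arm(
  motion=[
    {"dx": 0,"dy": 0,"dz": 1,"turn": 0},
    {"dx": 0,"dy": 0,"dz": 2,"turn": 0},
    {"dx": 0,"dy": 0,"dz": 3,"turn": 0},
    {"dx": 0,"dy": 0,"dz": 3,"turn": 0},
    {"dx": 0,"dy": 0,"dz": 2.1,"turn": 0},
    {"dx": -3.5,"dy": -0.9,"dz": 0,"turn": 0},
    {"dx": -3.5,"dy": -0.9,"dz": 0,"turn": 0},
    {"dx": -3.5,"dy": -0.9,"dz": 0,"turn": 0},
    {"dx": -3.5,"dy": -0.9,"dz": 0,"turn": 0},
    {"dx": -3.4,"dy": -0.8,"dz": 0,"turn": 0},
    {"dx": -2,"dy": -0.4,"dz": 0,"turn": 0},
    {"dx": 0,"dy": 0,"dz": 0,"turn": 0},
  ],
)

```text
time: 19.82
tool_pos: [0.445, 0.0018, 0.1496]
tcp_rot: [-2.218, -2.223, 0.003]
wrist_force: [1.4, 0.2, -0.9]
width: 0.999
```

Call:
jog_arm(
  motion=[
    {"dx": 0,"dy": 0,"dz": 0,"turn": 0},
    {"dx": 0,"dy": 0,"dz": 0,"turn": 0},
    {"dx": 0,"dy": 0,"dz": -3,"turn": 0},
    {"dx": 0,"dy": 0,"dz": -3,"turn": 0},
    {"dx": 0,"dy": 0,"dz": -3,"turn": 0},
    {"dx": 0,"dy": 0,"dz": -2,"turn": 0},
    {"dx": 0,"dy": 0,"dz": -1.5,"turn": 0},
    {"dx": 0,"dy": 0,"dz": -0.8,"turn": 0},
    {"dx": 0,"dy": 0,"dz": -0.5,"turn": 0},
    {"dx": 0,"dy": 0,"dz": 0,"turn": 0},
    {"dx": 0,"dy": 0,"dz": 0,"turn": 0},
  ],
)

```text
time: 20.73
tool_pos: [0.4504, 0.0023, 0.0122]
tcp_rot: [2.217, 2.224, 0.001]
wrist_force: [-0.4, 0.1, -0.1]
width: 0.997
```

Call:
jog_arm(
  motion=[
    {"dx": 0,"dy": 0,"dz": 0,"turn": 0},
    {"dx": 0,"dy": 0,"dz": 0,"turn": 0},
    {"dx": 0,"dy": 0,"dz": 0,"turn": 0},
    {"dx": 0,"dy": 0,"dz": 0,"turn": 0},
    {"dx": 0,"dy": 0,"dz": 0,"turn": 0},
    {"dx": 0,"dy": 0,"dz": 0,"turn": 0},
    {"dx": 0,"dy": 0,"dz": 0,"turn": 0},
    {"dx": 0,"dy": 0,"dz": 0,"turn": 0},
    {"dx": 0,"dy": 0,"dz": 0,"turn": 0},
    {"dx": 0,"dy": 0,"dz": 0,"turn": 0},
  ],
  fingers=2.5,
  grip_force=25,
)

```text
time: 21.57
tool_pos: [0.4498, 0.0023, 0.0125]
tcp_rot: [2.218, 2.224, 0.001]
wrist_force: [-1.5, 0.3, 6.0]
width: 0.439
```

Call:
jog_arm(
  motion=[
    {"dx": 0,"dy": 0,"dz": 1,"turn": 0},
    {"dx": 0,"dy": 0,"dz": 2,"turn": 0},
    {"dx": 0,"dy": 0,"dz": 3,"turn": 0},
    {"dx": 0,"dy": 0,"dz": 3,"turn": 0},
    {"dx": 0,"dy": 0,"dz": 2,"turn": 0},
    {"dx": 0,"dy": 0,"dz": 1,"turn": 0},
    {"dx": 0,"dy": 0,"dz": 0,"turn": 0},
    {"dx": 0,"dy": 0,"dz": 0,"turn": 0},
  ],
)

```text
time: 22.23
tool_pos: [0.4492, 0.0023, 0.1316]
tcp_rot: [2.218, 2.224, 0.001]
wrist_force: [0.6, 0.1, -1.1]
width: 0.438
```

Call:
jog_arm(
  motion=[
    {"dx": 1,"dy": 0.7,"dz": 0,"turn": 0},
    {"dx": 2,"dy": 1.3,"dz": 0,"turn": 0},
    {"dx": 2,"dy": 1.3,"dz": 0,"turn": 0},
    {"dx": 2,"dy": 1.3,"dz": 0,"turn": 0},
    {"dx": 2,"dy": 1.3,"dz": 0,"turn": 0},
    {"dx": 2,"dy": 1.3,"dz": 0,"turn": 0},
    {"dx": 2,"dy": 1.3,"dz": 0,"turn": 0},
    {"dx": 2,"dy": 1.3,"dz": 0,"turn": 0},
    {"dx": 2,"dy": 1.3,"dz": 0,"turn": 0},
    {"dx": 2,"dy": 1.3,"dz": 0,"turn": 0},
    {"dx": 1.1,"dy": 0.6,"dz": 0,"turn": 0},
    {"dx": 0.8,"dy": 0.4,"dz": 0,"turn": 0},
  ],
)

```text
time: 23.23
tool_pos: [0.6583, 0.1377, 0.1282]
tcp_rot: [-2.215, -2.224, 0.005]
wrist_force: [-0.2, -0.5, -0.5]
width: 0.441
```

Call:
jog_arm(
  motion=[
    {"dx": 0,"dy": 0,"dz": 0,"turn": 0},
    {"dx": 0,"dy": 0,"dz": -1,"turn": 0},
    {"dx": 0,"dy": 0,"dz": -2,"turn": 0},
    {"dx": 0,"dy": 0,"dz": -2,"turn": 0},
    {"dx": 0,"dy": 0,"dz": -2,"turn": 0},
    {"dx": 0,"dy": 0,"dz": -1.5,"turn": 0},
    {"dx": 0,"dy": 0,"dz": -0.8,"turn": 0},
    {"dx": 0,"dy": 0,"dz": -0.5,"turn": 0},
    {"dx": 0,"dy": 0,"dz": -0.3,"turn": 0},
    {"dx": 0,"dy": 0,"dz": -0.1,"turn": 0},
    {"dx": 0,"dy": 0,"dz": 0,"turn": 0},
    {"dx": 0,"dy": 0,"dz": 0,"turn": 0},
  ],
)

```text
time: 24.23
tool_pos: [0.6593, 0.1365, 0.0308]
tcp_rot: [2.217, 2.224, 0.003]
wrist_force: [0.3, -0.4, 0.4]
width: 0.441
```

Call:
jog_arm(
  motion=[
    {"dx": 0,"dy": 0,"dz": 0,"turn": 0},
    {"dx": 0,"dy": 0,"dz": 0,"turn": 0},
    {"dx": 0,"dy": 0,"dz": 0,"turn": 0},
    {"dx": 0,"dy": 0,"dz": 0,"turn": 0},
    {"dx": 0,"dy": 0,"dz": 0,"turn": 0},
    {"dx": 0,"dy": 0,"dz": 0,"turn": 0},
    {"dx": 0,"dy": 0,"dz": 0,"turn": 0},
  ],
  fingers=8.54,
)

```text
time: 24.82
tool_pos: [0.6582, 0.1363, 0.0295]
tcp_rot: [-2.218, -2.225, 0.0]
wrist_force: [0.1, -0.1, 0.1]
width: 0.997
```

Call:
jog_arm(
  motion=[
    {"dx": 0,"dy": 0,"dz": 1,"turn": 0},
    {"dx": 0,"dy": 0,"dz": 2,"turn": 0},
    {"dx": 0,"dy": 0,"dz": 3,"turn": 0},
    {"dx": 0,"dy": 0,"dz": 3,"turn": 0},
    {"dx": 0,"dy": 0,"dz": 3,"turn": 0},
    {"dx": -3,"dy": 2,"dz": 2,"turn": 0},
    {"dx": -3,"dy": 2,"dz": 0,"turn": 0},
    {"dx": -3,"dy": 2,"dz": 0,"turn": 0},
    {"dx": -3,"dy": 2,"dz": 0,"turn": 0},
    {"dx": -3,"dy": 2,"dz": 0,"turn": 0},
    {"dx": -3,"dy": 2,"dz": 0,"turn": 0},
    {"dx": 0,"dy": 2,"dz": 0,"turn": 0},
  ],
)

```text
time: 25.82
tool_pos: [0.4725, 0.2764, 0.1696]
tcp_rot: [-2.215, -2.225, 0.005]
wrist_force: [-0.6, -0.3, -0.6]
width: 0.997
```

Call:
jog_arm(
  motion=[
    {"dx": 0,"dy": 3,"dz": 0,"turn": 0},
    {"dx": 0,"dy": 3,"dz": 0,"turn": 0},
    {"dx": 0,"dy": 3,"dz": 0,"turn": 0},
    {"dx": 0,"dy": 1,"dz": 0,"turn": 0},
    {"dx": 0,"dy": 0,"dz": 0,"turn": 0},
    {"dx": 0,"dy": 0,"dz": 0,"turn": 0},
  ],
)

```text
time: 26.32
tool_pos: [0.478, 0.3761, 0.1698]
tcp_rot: [2.216, 2.226, -0.001]
wrist_force: [-0.6, 0.2, 0.5]
width: 1.002
```

Run:
```python
from h import *
C={'top':[(.6573,.1346),(.6419,.0488),(.6295,-.0478),(.6208,-.1462)],'scene':[(.6572,.1374),(.6418,.0511),(.6296,-.0458),(.6197,-.1441)]}
for n in C:
    for c,z in zip(C[n],(.061,.075,.089,.103)): print(c,end=' '); p=rim(n,c,z)
    cv2.imwrite(f'pics/{n}9.png',p[:,:,::-1])
print(bot.read_state()['tool_pos'],bot.read_state()['time'])
```

```text
(0.6573, 0.1346) top rim 0.6573 0.1348 0.0206 82
(0.6419, 0.0488) top rim 0.6431 0.0495 0.0241 106
(0.6295, -0.0478) top rim 0.6263 -0.0478 0.0283 131
(0.6208, -0.1462) top rim 0.6215 -0.1453 0.0323 152
(0.6572, 0.1374) scene rim 0.6581 0.1365 0.0205 87
(0.6418, 0.0511) scene rim 0.6432 0.0519 0.0242 103
(0.6296, -0.0458) scene rim 0.6278 -0.046 0.0282 135
(0.6197, -0.1441) scene rim 0.6215 -0.1434 0.0324 165
[0.47843519 0.37550373 0.16968035] 26.7167
```

View pics/scene9.png

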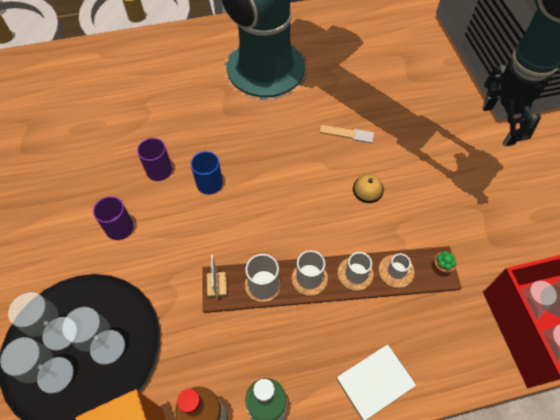

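View pics/top9.png

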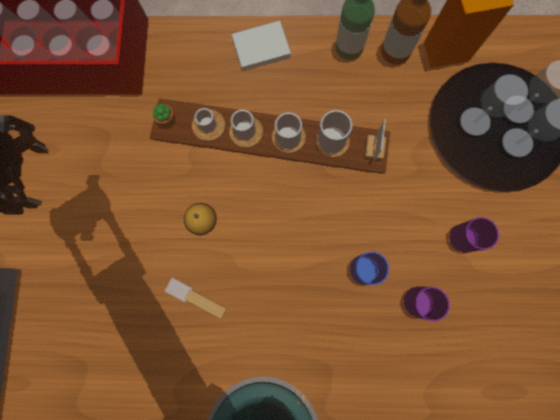

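Scene and top views both show the four cups upright on their coasters, decreasing in size from the card holder to the plant. In the top view the bell is still at (200,218), and all the cups are within about 3 mm of centre.

```bash
python3 -c "
from workcell import bot
print(bot.finish_job())"
```

```text
the job is handed in; nothing more can be done
None
```

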